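# Unlock the glass rack: release the pressure cap, park it, open the gate

### The arm

A 6-joint arm with a two-finger parallel gripper is mounted at the origin on the work surface. World frame = base frame: x ahead of the robot, y to its left, z up, the work surface at z = 0. Lengths are in mm, angles in degrees, forces in N, time in s.
With the tool pointing down it reaches from about 300 to 850 mm from the base axis. Payload 4.2 kg.
Tool frame: the origin (TCP) lies on the centre line of the jaws, within the pads' length; the fingertips stand 14 mm ahead of it and the grasp point (between the pads) lies 5 mm behind it; z points along the fingers, y is the line along which they close (so a half turn about z gives the same grasp; the last joint's range is limited). The gripper opens to 91 mm and grips with 3 to 60 N. Pads are 32 mm wide; open, the fingers measure 118 mm over their backs; the gripper's body (76 mm by 178 mm) begins 60 mm behind the grasp point.
Start: joints at [62.624, 18.312, 89.639, -0, 72.044, -1.146], TCP at [254.142, 515.807, 196.076] pointing down, gripper open.
Joint ranges: [-177.97, 177.97], [-48.28, 115.42], [12.27, 149.76], [-77.06, 257.06], [2.81, 150.46], [-146.56, 146.56]. Speed limits (degrees/s): [147.25, 147.25, 180, 180, 180, 180].

### API

Orientations are given as [roll, pitch, yaw] about the fixed x, y, z axes, in that order (R = Rz(yaw) Ry(pitch) Rx(roll)).
In Python, from workcell import env gives the robot as it stands.
- The arm moves only by the tool arm_command, never from a script. Its argument "motion" is a list of rows, each an object with "offset": the shift along the tool's x, y, z in m, a list of three; "spin": the turn about the tool's z in rad. In form: [{"offset": [tx, ty, tz], "spin": spin}, ...]. A call has 1 to 5 rows; each row shifts and turns the commanded pose from where the row before left it, along the tool's axes as they then stand; what a row does not reach is not made up. A row lasts 1/8 s, in which the tool goes at most 62.5 mm and 10.7 degrees, less where a joint would pass 70% of its speed; a pose out of reach is approached as far as the arm can. A call with a gripper value outside its range is refused whole. "jaw" is the finger opening in m, from 0 to 0.0912, set as the call begins (left out, the last holds). The fingers move at their own pace and stop on an object; "newtons" is the grip in N (left out, the last holds). Time passes only in rows, so rows that do not move let the fingers close. It gives the time, the measured TCP pose, the force, the opening and the grip force at its end, in the units of the state.
- env.state(): the state, without advancing time (a new reading comes with each control period).
- env.grab_frame(name): name is "scene" or "top"; returns (picture, depth): 480x640x3 uint8, blue, green, red; 480x640 float32, mm along the optical axis (not along the pixel's ray), 0 where there is no reading.
- env.camera_model(name): a dict with "fx", "fy", "cx", "cy" (pixels), "eye" and "rotation" of the camera in the world. Camera axes: x right, y down, z forward; pixel columns grow to the right and rows downward; lengths in mm; the calibration is good to about 2 mm. A picture is of the moment at which its call begins. camera_model takes no time and is no camera call.
- env.job_done(): hands the job in; it is judged then, once.
Trained networks look in the newest picture that a camera, given by its name, has taken for a name from the list of things; names that differ only in an ending like _2 or _b are one class to them, and where a whole thing is asked for, a point or a joint stands for the part that bears it (a point fixed in the world has none). Each returns a list of dicts, best first, with "score" (0 to 1); they miss things now and then, are a little off and sometimes report something else, mostly with a low value. They report only what shows in the picture. A call takes as long as a camera call. They do not tell look-alikes from the thing itself.
- env.boxes_of(camera, target): "bbox" ([left, top, right, bottom] in pixels, round what is visible of it).
- env.pinpoint(camera, target): "location" ([column, row] in pixels: a listed point, or the origin of a listed thing).
The state is a dict: "time_s": time; "qpos": joint angles; "qvel": joint speeds; "effort": joint torques, N m; "ee_pos": TCP position; "ee_rot": TCP orientation; "force": force on the tool from outside, world axes, zero at the start; "torque": the same for the moment, N m; "gripper_width": finger opening in mm; "gripper_force": force on a finger pad.
Only numpy, scipy, OpenCV 4.12 (cv2) and the standard library are available. Lean on these libraries where they do the work, as an engineer would, in place of code of your own. Each camera call takes 0.05 s, during which the arm holds its last target. There are 200 camera calls.

### The job

Open the small glass rack. Its gate is held by a spring-loaded locking cap: turn the cap counterclockwise (seen from above) to its first stop without pressing, then press it down and turn it on past the stop to release it, lift it off and set it down upright, without dropping or banging it, inside the drawn blue circle in the white tray. Then swing the gate out, away from the glass, by at least 70 degrees and let go; leave the other things on the bench where they are.

Things in the scene. Friction and masses are not known exactly. Their poses are not given: they have to be found in the camera images.
- cap_fin (a point): Centre of the orange grip fin on top of the black locking cap; z up. Fin: 46 mm long (x), 14 mm thick (y), 44 mm tall; this point is 22 mm above the cap's flat black top and 63 mm above its lower rim. The cap is loose, 64 mm diameter, 85 mm tall with fin, 0.14 to 0.26 kg; two lugs inside its lower rim (at +x and -x) hold it under the neck's flange.
- cap_foot (a point): Centre of the cap's lower rim, on its axis, 63 mm below the fin centre; same axes. The cap stands on this rim when put down. Locked, it lies 10 mm below the neck's top (point lock), pushed up by a spring; the cap is off the neck once raised 15 mm. Radial play about 2 mm.
- lock (a point): Centre of the top of the fixed neck under the cap, 85 mm above the bench. x points along the closed gate to its hinge, y to the glass. Cap angle = fin x counterclockwise from this x: starts within 0.1 of 0; first stop at about 0.46 rad; past it the lugs are in open slots from about 1.09 to 1.43 rad (aim for 1.26) and the cap lifts straight up. Hard stops at -0.15 and 1.43.
- plunger (a joint): Spring plunger under the cap, m: 0 locked, positive as the cap is pressed down, -0.001 free. Between 0.46 and 1.09 rad the cap turns only while pressed down 6 mm or more (about 12 N); travel ends at 9 mm (about 14 N). Aim for 8 mm. Do not force it past the stop unpressed: the stop yields to a strong arm.
- gate (a joint): Angle of the low green bar gate, rad: 0 closed, grows as its free end swings out, away from the glass (towards the rack's -y; counterclockwise seen from above, about the hinge), up to 1.4. Stays where it is left. The top bar's nose passes over the neck and is blocked by the cap until the cap is off.
- gate_hinge (a point): Point on the gate's upright hinge axis, at the height of the gate's top bar (100 mm above the bench); axes as the rack's, fixed.
- gate_knob (a point): Centre of the yellow round upright knob on the gate's top bar, 18 mm diameter, 34 mm tall (grip part), this point 133 mm above the bench, half-way up the yellow part; 135 mm from the hinge axis. Moves with the gate.
- cap_mark (a point): Centre of the drawn blue circle (inner diameter 84 mm) on the floor of the white tray, 4 mm above the bench; the tray's outer size is 160 by 210 mm with a 12 mm high rim, and it is fixed. The circle is where the cap goes. A brass clip lies in the drawn oblong in the other half of the tray, 103 mm away along this frame's -y.
- weight_center (a point): Bystander: blue cast iron weight, 64 mm diameter, 54 mm tall, centre point.
- clip_center (a point): Bystander: brass offset clip, 58 by 18 by 12 mm, in the tray, centre point.
- glazing_center (a point): Bystander: red plastic glazing tool lying flat, 165 mm long, 12 mm thick.
- mallet_center (a point): Bystander: hickory mallet lying flat, 255 mm long, head 60 mm tall.
- cleaner_center (a point): Bystander: blue bottle, 64 mm diameter, 170 mm tall.
- cup_center (a point): Bystander: white cup, 76 mm wide, 90 mm tall.
Things that resemble listed ones, but are neither listed nor needed, are in the scene too. Of the things like the part that bears cap_fin, leave any that is red; of the rest the smaller one is meant.

How it is judged:
By the outcome, as a careful person would: the job done as asked, in the order asked, and still so for the second after the job is handed in, with the robot touching nothing.
It also fails if it takes over 58 s, if anything falls off the work surface, if the arm or the gripper's body presses on something with over 40 N, if the wrist force passes 120 N, or if a joint passes its speed limit or range.

## Working session

There is one attempt and no reset: what is moved stays moved. The work goes in short steps, Python scripts to look and compute and a tool call to move; the robot and the scene stay as the last step left them, time stands still between calls to the robot, and variables do not carry over. Pictures are saved under pics/ and viewed, at most 10 in all, crops included, and the job is handed in when it is done.

Besides the shell and the picture viewer there is one more tool, called as name(argument=value, ...) on one line, values as JSON. arm_command: Moves the arm, as the interface text tells. Its arguments: {"type":"object","properties":{"motion":{"type":"array"},"jaw":{"type":"number"},"newtons":{"type":"number"}},"required":["motion"]}

```bash
mkdir -p pics; ls
cat > h.py <<'E'
import numpy as np, cv2
from workcell import env
def ray(cam,uv):
    m=env.camera_model(cam); R=np.array(m["rotation"]); e=np.array(m["eye"])
    d=R@np.array([(uv[0]-m["cx"])/m["fx"],(uv[1]-m["cy"])/m["fy"],1.0]); return e,d
def at_z(cam,uv,z):
    e,d=ray(cam,uv); return e+d*(z-e[2])/d[2]
def cloud(cam,dep):
    m=env.camera_model(cam); R=np.array(m["rotation"]); e=np.array(m["eye"])
    v,u=np.mgrid[0:480,0:640]
    p=np.stack([(u-m["cx"])/m["fx"]*dep,(v-m["cy"])/m["fy"]*dep,dep],-1)
    return p@R.T+e
E
python3 - <<'E'
from h import *
np.set_printoptions(precision=1,suppress=True)
for c in("scene","top"):
    p,d=env.grab_frame(c); cv2.imwrite(f"pics/{c}0.png",p); np.save(f"{c}0.npy",d)
    print(c,np.array(env.camera_model(c)["eye"]))
    P=cloud(c,d)
    for n in("cap_fin","cap_foot","lock","gate_hinge","gate_knob","cap_mark","weight_center"):
        for r in env.pinpoint(c,n)[:3]:
            u=np.array(r["location"]); iu=u.astype(int); 
            print(n,round(r["score"],2),u,P[min(iu[1],479),min(iu[0],639)])
E
```

```text
pics
scene [1285.4 -617.   903.5]Traceback (most recent call last):
  File "<stdin>", line 6, in <module>
  File "h.py", line 12, in cloud
    return p@R.T+e
           ~~~~~^~
ValueError: operands could not be broadcast together with shapes (480,640) (3,)
```

```bash
sed -i 's/R=np.array(m\["rotation"\])/R=rot(m["rotation"])/' h.py
cat >> h.py <<'E'
from scipy.spatial.transform import Rotation
def rot(r):
    r=np.array(r,float)
    return r if r.shape==(3,3) else Rotation.from_euler("xyz",r,degrees=True).as_matrix()
E
python3 - <<'E'
from h import *
np.set_printoptions(precision=1,suppress=True)
print(env.state())
for c in("scene","top"):
    p,d=env.grab_frame(c); cv2.imwrite(f"pics/{c}0.png",p); np.save(f"{c}0.npy",d)
    print(c,env.camera_model(c))
    P=cloud(c,d)
    for n in("cap_fin","cap_foot","lock","gate_hinge","gate_knob","cap_mark","weight_center"):
        for r in env.pinpoint(c,n)[:3]:
            u=np.array(r["location"]); iu=u.astype(int); 
            print(n,round(r["score"],2),u,P[min(iu[1],479),min(iu[0],639)])
E
```

```text
{'time_s': 0.05, 'qpos': array([62.6, 18.4, 89.7, -0. , 72. , -1.1]), 'qvel': array([-0. , -0. , -0.1,  0.2,  0.1,  0. ]), 'effort': array([  0. , -41.4, -23.3,   0.1,   0. ,  -0. ]), 'ee_pos': array([253.9, 515.3, 195.2]), 'ee_rot': array([-179.9,   -0. ,  153.8]), 'force': array([ 0. , -0.1,  0.2]), 'torque': array([-0.,  0., -0.]), 'gripper_force': 0.0, 'gripper_width': 91.6866361397797}
scene {'fx': 562.8746782128193, 'fy': 562.8746782128193, 'cx': 313.7765826696948, 'cy': 244.18682864886566, 'eye': array([1285.4, -617. ,  903.5]), 'rotation': array([-130. ,   -1. ,   55.3])}
cap_fin 0.94 [368.9 205.5] [507.   87.7 149.3]
cap_fin 0.85 [335.4 192. ] [351.8 111.6  86.1]
cap_fin 0.66 [464.  194.8] [517.5 411.2  62.3]
cap_foot 0.93 [330.1 215.2] [373.   82.6  38.4]
cap_foot 0.67 [365.9 228.8] [525.8  68.4 103.2]
cap_foot 0.6 [453.6 215. ] [611.  263.1 113.6]
lock 0.75 [366.9 222.5] [521.1  73.8 115.3]
gate_hinge 0.58 [440.5 273.8] [732.5 103.9 104.2]
gate_knob 0.66 [405.6 221.6] [596.3 120.8 146.7]
cap_mark 0.76 [225.7 291.7] [ 438.3 -255.     5.5]
weight_center 0.88 [282. 253.] [426.  -95.4  33.4]
top {'fx': 483.0916938398146, 'fy': 483.0916938398146, 'cx': 322.70788721232276, 'cy': 245.8702748774018, 'eye': array([ 298.4,  -75. , 1206.5]), 'rotation': array([-167.6,    0.4,  -91.3])}
cap_fin 0.87 [239.4 335.3] [339.  116.5 119.4]
cap_fin 0.62 [121.8 268.4] [503.6 407.   76.8]
cap_fin 0.62 [193.3 352.6] [305.  248.1   5. ]
cap_foot 0.91 [250.9 267.4] [489.5  92.1 129.6]
cap_foot 0.83 [134.  271.6] [501.9 389.9  40.9]
cap_foot 0.78 [246.6 336.1] [336.6 101.5 115.8]
lock 0.69 [396.3 289.2] [ 447.9 -254.2    1.8]
lock 0.65 [252.  263.9] [500.8  89.4 118.1]
gate_hinge 0.76 [243.9 172.8] [722.5 113.  117.5]
gate_knob 0.75 [229.1 224.2] [622.8 164.9  13.9]
cap_mark 0.59 [397.9 287.6] [ 452.2 -256.1    7.1]
weight_center 0.79 [330.  303.5] [411.5 -87.6  54.9]
```

View pics/scene0.png

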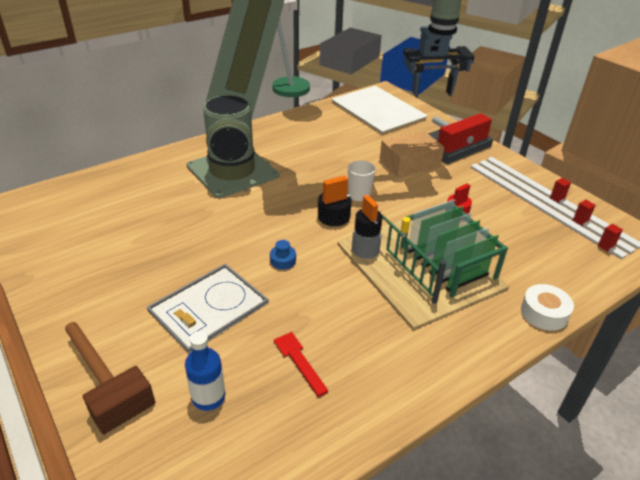

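View pics/top0.png

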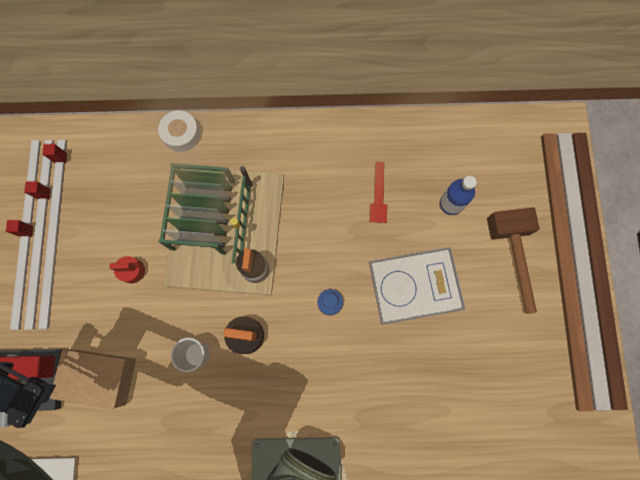

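The scene shows the locking cap on the neck at scene (368,208) and top (248,262), with the bigger decoy beside it at scene (335,192) and the red one at top (127,268). The gate runs to the dark hinge post at top (246,173), the yellow knob is at top (234,222), and the blue circle is at top (398,288).

Run:
```python
from h import *
np.set_printoptions(precision=1,suppress=True)
boxes={"scene":(355,190,385,225),"top":(232,245,272,285)}
kb={"scene":(396,212,414,240),"top":(224,212,244,232)}
for c in("scene","top"):
    p=cv2.imread(f"pics/{c}0.png"); d=np.load(f"{c}0.npy"); P=cloud(c,d)
    hsv=cv2.cvtColor(p,cv2.COLOR_BGR2HSV)
    print(c)
    for nm,b,lo,hi in(("fin",boxes[c],(4,190,100),(18,255,255)),("knob",kb[c],(20,140,120),(34,255,255))):
        m=cv2.inRange(hsv,np.array(lo),np.array(hi)); w=np.zeros_like(m); w[b[1]:b[3],b[0]:b[2]]=m[b[1]:b[3],b[0]:b[2]]
        v,u=np.nonzero(w); print(nm,len(u),u.min(),u.max(),v.min(),v.max(),u.mean(),v.mean())
        Q=P[v,u]; print(" z pct",np.percentile(Q[:,2],[5,50,95]), "med",np.median(Q,0))
        if nm=="fin":
            print(" mean at z160/138:",at_z(c,(u.mean(),v.mean()),160),at_z(c,(u.mean(),v.mean()),138))
            T=Q[(Q[:,2]>152)&(Q[:,2]<172)]; print(len(T),T.mean(0))
            r=cv2.minAreaRect(np.float32(T[:,:2])); print(" top rect",r)
        else: print(at_z(c,(u.mean(),v.mean()),133),at_z(c,(u.mean(),v.mean()),150))
    cv2.imwrite(f"pics/{c}crop.png",cv2.resize(p[150:310,320:520] if c=="scene" else p[150:310,150:350],None,fx=4,fy=4,interpolation=cv2.INTER_CUBIC)[:600,:800])
p=cv2.imread("pics/top0.png");P=cloud("top",np.load("top0.npy"))
hsv=cv2.cvtColor(p,cv2.COLOR_BGR2HSV); m=cv2.inRange(hsv,np.array((95,70,40)),np.array((130,255,255)))
w=np.zeros_like(m); w[262:315,374:423]=m[262:315,374:423]
n,l,s,ce=cv2.connectedComponentsWithStats(w); i=1+np.argmax(s[1:,4]); v,u=np.nonzero(l==i)
W=np.array([at_z("top",(a,b),4.) for a,b in zip(u,v)]); e=cv2.fitEllipse(np.float32(W[:,:2])); print("circle",len(u),e)
```

```text
scene
fin 273 362 377 196 220 369.6703296703297 207.78754578754578
 z pct [119.9 144.  160.1] med [512.5  88.5 144. ]
 mean at z160/138: [528.4  74.1 160. ] [506.   94.6 138. ]
91 [508.8  91.2 157.9]
 top rect ((506.4469909667969, 92.45326232910156), (14.951738357543945, 44.58015441894531), 81.98890686035156)
knob 130 401 410 216 232 405.12307692307695 223.95384615384614
 z pct [ 97.7 137.  150.5] med [597.5 120.8 137. ]
[592.1 127.2 133. ] [607.4 110.7 150. ]
topTraceback (most recent call last):
  File "<stdin>", line 11, in <module>
    return umr_minimum(a, axis, None, out, keepdims, initial, where)
ValueError: zero-size array to reduction operation minimum which has no identity
```

View pics/scenecrop.png

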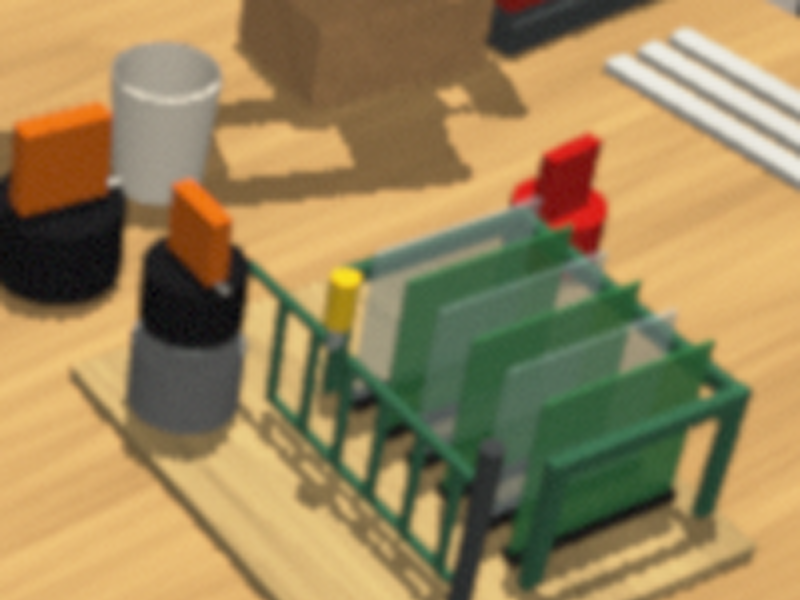

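The close-up shows the cap on the grey neck with its fin roughly along the gate. The gate's yellow knob stands at crop (342,300) and the dark hinge post at crop (488,450).

Run:
```python
from h import *
np.set_printoptions(precision=1,suppress=True)
p=cv2.imread("pics/top0.png");P=cloud("top",np.load("top0.npy"))
hsv=cv2.cvtColor(p,cv2.COLOR_BGR2HSV)
def comp(lo,hi,b):
    m=cv2.inRange(hsv,np.array(lo),np.array(hi)); w=np.zeros_like(m); w[b[1]:b[3],b[0]:b[2]]=m[b[1]:b[3],b[0]:b[2]]
    n,l,s,ce=cv2.connectedComponentsWithStats(w)
    i=1+np.argmax(s[1:,4]); v,u=np.nonzero(l==i); return u,v
u,v=comp((3,170,100),(16,255,255),(232,240,275,285)); print("fin",len(u),u.min(),u.max(),v.min(),v.max())
Q=P[v,u]; print(np.percentile(Q[:,2],[5,50,95])); T=Q[Q[:,2]>145]
W=np.array([at_z("top",(a,b),160.) for a,b in zip(u,v)])
print(len(T),T.mean(0),cv2.minAreaRect(np.float32(W[:,:2])))
u,v=comp((18,150,120),(36,255,255),(222,210,246,234)); print("knob",len(u),u.mean(),v.mean(),P[v,u].mean(0),at_z("top",(u.mean(),v.mean()),140))
u,v=comp((95,60,40),(130,255,255),(374,262,423,315))
W=np.array([at_z("top",(a,b),4.) for a,b in zip(u,v)]); print("circle",len(u),cv2.fitEllipse(np.float32(W[:,:2])))
# dark post and black cap heights
dark=hsv[...,2]<60
for nm,b in(("post",(236,160,258,190)),("cap",(232,240,275,285))):
    v,u=np.nonzero(dark[b[1]:b[3],b[0]:b[2]]); u+=b[0]; v+=b[1]; Q=P[v,u]
    print(nm,len(u),np.percentile(Q,[5,50,95],axis=0))
# cap top plane points
Q=P[240:285,232:275].reshape(-1,3); Q=Q[(abs(Q[:,2]-116)<4)]; print("captop",len(Q),Q.mean(0),cv2.minEnclosingCircle(np.float32(Q[:,:2])))
# gate top bar: green pixels near z=100
g=cv2.inRange(hsv,np.array((60,70,30)),np.array((95,255,255)))>0
s=g&(abs(P[...,2]-100)<8); w=np.zeros_like(s); w[170:262,232:256]=s[170:262,232:256]; Q=P[w]; print("bar",len(Q)); print(Q[:,0].min(),Q[:,0].max())
vx,vy,x0,y0=cv2.fitLine(np.float32(Q[:,:2]),cv2.DIST_HUBER,0,.01,.01).ravel(); print(np.degrees(np.arctan2(vy,vx)),x0,y0)
c=cv2.resize(p[150:310,150:350],None,fx=4,fy=4,interpolation=cv2.INTER_CUBIC)[:600]
cv2.imwrite("pics/topcrop.png",c)
```

```text
fin 32 243 250 249 258
[155.9 160.2 162.5]
32 [515.9  96.2 159.8] ((514.219970703125, 94.82752227783203), (14.472301483154297, 21.045120239257812), 82.73834228515625)
knob 11 235.54545454545453 223.72727272727272 [587.8 123.8 143.7] [588.8 124.5 140. ]Traceback (most recent call last):
  File "<stdin>", line 15, in <module>
cv2.error: OpenCV(4.12.0) /io/opencv/modules/imgproc/src/shapedescr.cpp:361: error: (-201:Incorrect size of input array) There should be at least 5 points to fit the ellipse in function 'fitEllipseNoDirect'
```

```bash
sleep 1
python3 - <<'E'
from h import *
np.set_printoptions(precision=1,suppress=True)
p=cv2.imread("pics/top0.png");P=cloud("top",np.load("top0.npy"))
hsv=cv2.cvtColor(p,cv2.COLOR_BGR2HSV)
# fin by height
Q=P[235:290,228:280].reshape(-1,3); Q=Q[(Q[:,2]>150)&(Q[:,2]<172)]
print("fin top",len(Q),Q.mean(0),cv2.minAreaRect(np.float32(Q[:,:2])))
Q=P[235:290,228:280].reshape(-1,3); Q=Q[(abs(Q[:,2]-116)<6)]; print("captop",len(Q),np.median(Q,0),cv2.minEnclosingCircle(np.float32(Q[:,:2])))
for nm,b,z0,z1 in(("post",(234,155,262,190),90,150),("knob",(222,205,250,240),125,165)):
    Q=P[b[1]:b[3],b[0]:b[2]].reshape(-1,3); Q=Q[(Q[:,2]>z0)&(Q[:,2]<z1)]; print(nm,len(Q),Q.mean(0) if len(Q) else "",np.percentile(Q,[5,95],axis=0))
w=P[170:262,228:256].reshape(-1,3); Q=w[(abs(w[:,2]-102)<7)&(w[:,0]>550)]; print("bar",len(Q),Q[:,0].min(),Q[:,0].max())
vx,vy,x0,y0=cv2.fitLine(np.float32(Q[:,:2]),cv2.DIST_HUBER,0,.01,.01).ravel(); print(np.degrees(np.arctan2(vy,vx)),x0,y0)
g=p[...,::1].astype(int); b=(374,262,424,316); sub=p[b[1]:b[3],b[0]:b[2]].astype(int)
m=(sub.max(2)-sub.min(2)>12)&(sub[...,0]>sub[...,2]) ; v,u=np.nonzero(m); u+=b[0]; v+=b[1]
W=np.array([at_z("top",(a,c),4.) for a,c in zip(u,v)])[:,:2]
ctr=np.array([447,-255.]);
for _ in range(5):
    r=np.linalg.norm(W-ctr,axis=1); k=W[abs(r-43)<7]; e=cv2.fitEllipse(np.float32(k)); ctr=np.array(e[0])
print("circle",len(k),e)
cv2.imwrite("pics/topcrop.png",cv2.resize(p[150:300,220:420],None,fx=4,fy=4,interpolation=cv2.INTER_CUBIC))
E
```

```text
fin top 146 [504.5  96.3 159.8] ((504.7919921875, 96.93096923828125), (14.160303115844727, 46.00129699707031), 83.4078598022461)
captop 402 [501.4  87.9 116.4] ((504.80230712890625, 96.69634246826172), 31.873851776123047)
post 109 [715.2 113.9 113.1] [[688.8 107.3  95.4]
 [731.6 119.8 132.1]]
knob 72 [591.6 126.1 145.6] [[584.8 119.3 126. ]
 [599.7 133.2 153.4]]
bar 218 550.8190127468447 735.7032608983916
-6.126897 639.9475 122.24614
circle 93 ((449.603515625, -259.4056091308594), (87.06183624267578, 87.55533599853516), 86.25554656982422)
```

```bash
sleep 1
```

```text
(no output)
```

View pics/topcrop.png

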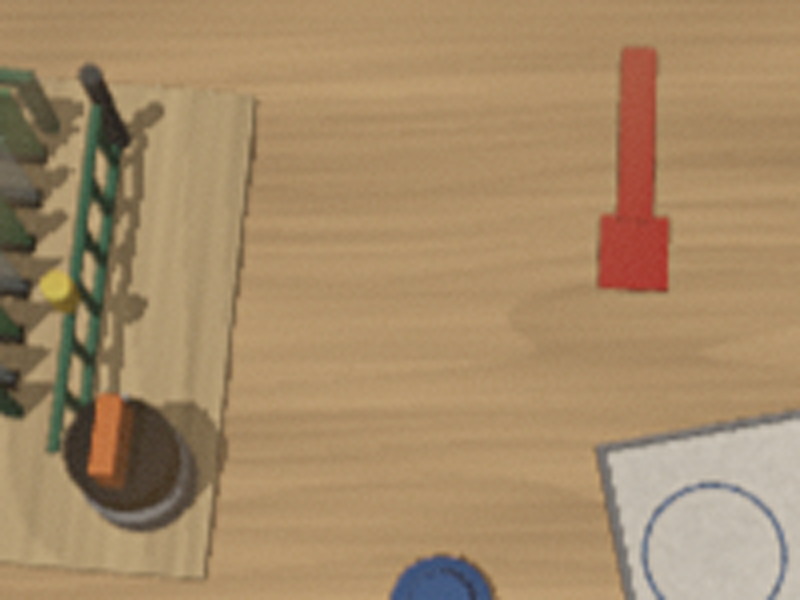

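The top close-up shows the fin along the gate direction, about -6.3° in yaw. The bar's end is at crop (55,445), and the blue circle is clear of anything else.

```bash
cat >> h.py <<'E'
import json
def plan(p0,y0,p1,y1,n):
    """rows (tool down) from pose p0,y0(deg) to p1,y1; spin about tool z = -yaw"""
    p0=np.array(p0,float);d=(np.array(p1,float)-p0)/n;dy=(y1-y0)/n
    for i in range(n):
        R=rot([180,0,y0+i*dy]); o=np.round(R.T@d/1000,4)+0.
        if i%5==0: print()
        print(json.dumps({"offset":list(map(float,o)),"spin":round(float(-np.radians(dy)),4)}),end=",")
    print()
E
python3 -c "
from h import *
plan([254.1,515.8,196.1],153.77,[504.8,96.5,180],-6.3,16)"
```

```text
{"offset": [-0.0256, -0.0166, 0.001], "spin": 0.1746},{"offset": [-0.0281, -0.0119, 0.001], "spin": 0.1746},{"offset": [-0.0298, -0.0068, 0.001], "spin": 0.1746},{"offset": [-0.0305, -0.0015, 0.001], "spin": 0.1746},{"offset": [-0.0303, 0.0038, 0.001], "spin": 0.1746},
{"offset": [-0.0292, 0.009, 0.001], "spin": 0.1746},{"offset": [-0.0272, 0.0139, 0.001], "spin": 0.1746},{"offset": [-0.0243, 0.0184, 0.001], "spin": 0.1746},{"offset": [-0.0208, 0.0224, 0.001], "spin": 0.1746},{"offset": [-0.0166, 0.0256, 0.001], "spin": 0.1746},
{"offset": [-0.0119, 0.0281, 0.001], "spin": 0.1746},{"offset": [-0.0068, 0.0298, 0.001], "spin": 0.1746},{"offset": [-0.0015, 0.0305, 0.001], "spin": 0.1746},{"offset": [0.0038, 0.0303, 0.001], "spin": 0.1746},{"offset": [0.009, 0.0292, 0.001], "spin": 0.1746},
{"offset": [0.0139, 0.0272, 0.001], "spin": 0.1746},
```

arm_command(motion=[{"offset": [-0.0256, -0.0166, 0.0], "spin": 0.1746}, {"offset": [-0.0281, -0.0119, 0.0], "spin": 0.1746}, {"offset": [-0.0298, -0.0068, 0.0], "spin": 0.1746}, {"offset": [-0.0305, -0.0015, 0.0], "spin": 0.1746}, {"offset": [-0.0303, 0.0038, 0.0], "spin": 0.1746}], jaw=0.06, newtons=45)

```text
time_s: 1.48
ee_pos: [332.9, 383.9, 196.2]
ee_rot: [180.0, -0.0, 103.4]
force: [-0.2, 0.4, 0.5]
gripper_width: 59.9
gripper_force: 0.0
```

arm_command(motion=[{"offset": [-0.0292, 0.009, 0.0], "spin": 0.1746}, {"offset": [-0.0272, 0.0139, 0.0], "spin": 0.1746}, {"offset": [-0.0243, 0.0184, 0.0], "spin": 0.1746}, {"offset": [-0.0208, 0.0224, 0.0], "spin": 0.1746}, {"offset": [-0.0166, 0.0256, 0.0], "spin": 0.1746}])

```text
time_s: 2.1
ee_pos: [411.2, 252.8, 196.2]
ee_rot: [180.0, -0.0, 53.4]
force: [-0.7, 0.3, 0.5]
gripper_width: 59.9
gripper_force: 0.0
```

arm_command(motion=[{"offset": [-0.0119, 0.0281, 0.0], "spin": 0.1746}, {"offset": [-0.0068, 0.0298, 0.0], "spin": 0.1746}, {"offset": [-0.0015, 0.0305, 0.0], "spin": 0.1746}, {"offset": [0.0038, 0.0303, 0.0], "spin": 0.1746}, {"offset": [0.009, 0.0292, 0.0], "spin": 0.1746}])

```text
time_s: 2.72
ee_pos: [489.6, 121.7, 196.2]
ee_rot: [-180.0, -0.0, 3.4]
force: [0.5, -0.2, -1.3]
gripper_width: 60.2
gripper_force: 0.0
```

arm_command(motion=[{"offset": [0.0139, 0.0272, 0.0], "spin": 0.1746}, {"offset": [0, 0, 0], "spin": 0}, {"offset": [0, 0, 0], "spin": 0}])

```text
time_s: 3.1
ee_pos: [504.3, 96.8, 196.0]
ee_rot: [-180.0, 0.0, -6.2]
force: [0.4, 0.4, 0.2]
gripper_width: 60.3
gripper_force: 0.0
```

arm_command(motion=[{"offset": [0, 0, 0.025], "spin": 0}, {"offset": [0, 0, 0.025], "spin": 0}, {"offset": [0, 0, 0.011], "spin": 0}, {"offset": [0, 0, 0], "spin": 0}])

```text
time_s: 3.6
ee_pos: [504.1, 96.9, 134.7]
ee_rot: [180.0, 0.1, -6.2]
force: [0.9, 0.2, 0.8]
gripper_width: 60.1
gripper_force: 0.0
```

arm_command(motion=[{"offset": [0, 0, 0], "spin": 0}, {"offset": [0, 0, 0], "spin": 0}, {"offset": [0, 0, 0], "spin": 0}], jaw=0.02, newtons=45)

```text
time_s: 3.98
ee_pos: [505.0, 96.4, 135.6]
ee_rot: [-180.0, -0.1, -6.3]
force: [0.3, -0.3, 0.1]
gripper_width: 32.9
gripper_force: 0.0
```

Run:
```python
from h import *
p,d=env.grab_frame("scene"); cv2.imwrite("pics/s1.png",cv2.resize(p[120:270,300:500],None,fx=4,fy=4,interpolation=cv2.INTER_CUBIC)); print(env.state())
```

```text
{'time_s': 4.025, 'qpos': array([9.52097828e+00, 1.56079982e+01, 1.02910049e+02, 8.08078874e-03,
       6.14287869e+01, 1.05811492e+02]), 'qvel': array([-0.11883674,  0.11472824,  0.17227569,  0.08212659, -0.03219853,
       -0.00924201]), 'effort': array([ 2.52547686e-02, -3.67495430e+01, -2.13211924e+01,  1.37167671e-02,
       -8.89849523e-02, -1.75101532e-04]), 'ee_pos': array([504.93832698,  96.39279238, 135.4825122 ]), 'ee_rot': array([-1.79978682e+02, -4.92191660e-02, -6.29438406e+00]), 'force': array([-0.09085479, -0.60314158,  0.63165612]), 'torque': array([-0.06544312,  0.14449706, -0.00366898]), 'gripper_force': 0.0, 'gripper_width': 28.709796135512068}
```

View pics/s1.png

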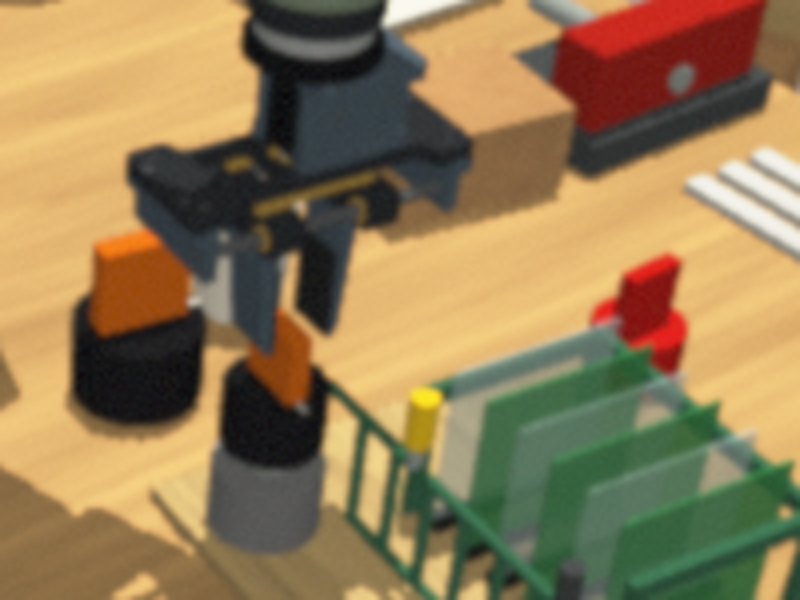

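The fingers straddle the fin evenly at crop (285,350), still closing. I'll close fully now.

arm_command(motion=[{"offset": [0, 0, 0], "spin": 0}, {"offset": [0, 0, 0], "spin": 0}, {"offset": [0, 0, 0], "spin": 0}, {"offset": [0, 0, 0], "spin": 0}], jaw=0.0, newtons=45)

```text
time_s: 4.53
ee_pos: [504.7, 96.2, 135.1]
ee_rot: [180.0, -0.0, -6.3]
force: [0.1, -1.4, 1.0]
gripper_width: 13.6
gripper_force: 45.0
```

```bash
python3 -c "
from h import *
s=env.state(); print({k:np.round(s[k],2) for k in('force','torque','ee_pos','ee_rot','gripper_width','gripper_force')})"
```

```text
{'force': array([ 0.11, -1.41,  0.99]), 'torque': array([-0.25,  0.2 ,  0.  ]), 'ee_pos': array([504.73,  96.21, 135.14]), 'ee_rot': array([ 1.7999e+02, -1.0000e-02, -6.2900e+00]), 'gripper_width': np.float64(13.61), 'gripper_force': np.float64(45.0)}
```

arm_command(motion=[{"offset": [0, 0, 0], "spin": -0.1}, {"offset": [0, 0, 0], "spin": -0.12}, {"offset": [0, 0, 0], "spin": -0.12}, {"offset": [0, 0, 0], "spin": -0.08}, {"offset": [0, 0, 0], "spin": 0}])

```text
time_s: 5.15
ee_pos: [504.8, 96.6, 135.2]
ee_rot: [-180.0, -0.0, 17.7]
force: [-0.3, 0.0, 1.4]
gripper_width: 13.4
gripper_force: 45.0
```

```bash
cat > st.py <<'E'
from h import *
s=env.state(); print({k:np.round(s[k],2).tolist() for k in('time_s','force','torque','ee_pos','ee_rot','gripper_width')})
E
python3 st.py
```

```text
{'time_s': 5.15, 'force': [-0.3, 0.01, 1.39], 'torque': [0.02, 0.18, 0.03], 'ee_pos': [504.83, 96.64, 135.16], 'ee_rot': [-179.97, -0.03, 17.72], 'gripper_width': 13.44}
```

arm_command(motion=[{"offset": [0, 0, 0], "spin": -0.03}, {"offset": [0, 0, 0], "spin": 0}])

```text
time_s: 5.4
ee_pos: [504.8, 96.6, 135.1]
ee_rot: [-180.0, -0.0, 19.5]
force: [0.1, 0.1, 1.1]
gripper_width: 13.7
gripper_force: 45.0
```

```bash
python3 st.py
```

```text
{'time_s': 5.4, 'force': [0.14, 0.09, 1.07], 'torque': [0.12, 0.18, -0.03], 'ee_pos': [504.8, 96.56, 135.14], 'ee_rot': [-179.98, -0.03, 19.47], 'gripper_width': 13.74}
```

arm_command(motion=[{"offset": [0, 0, 0], "spin": -0.02}, {"offset": [0, 0, 0], "spin": 0}])

```text
time_s: 5.65
ee_pos: [504.8, 96.5, 135.1]
ee_rot: [-180.0, -0.0, 20.6]
force: [0.3, 0.9, 1.4]
gripper_width: 13.4
gripper_force: 45.0
```

```bash
python3 st.py
```

```text
{'time_s': 5.65, 'force': [0.26, 0.87, 1.4], 'torque': [0.24, 0.19, -0.04], 'ee_pos': [504.79, 96.51, 135.14], 'ee_rot': [-179.98, -0.02, 20.64], 'gripper_width': 13.39}
```

arm_command(motion=[{"offset": [0, 0, 0], "spin": -0.02}, {"offset": [0, 0, 0], "spin": 0}])

```text
time_s: 5.9
ee_pos: [504.8, 96.4, 135.1]
ee_rot: [-180.0, -0.0, 21.8]
force: [1.0, 1.5, 2.6]
gripper_width: 13.4
gripper_force: 45.0
```

```bash
python3 st.py
```

```text
{'time_s': 5.9, 'force': [0.96, 1.51, 2.61], 'torque': [0.12, 0.14, -0.16], 'ee_pos': [504.81, 96.41, 135.13], 'ee_rot': [-180.0, -0.02, 21.79], 'gripper_width': 13.42}
```

The torque is rising, so the cap is at the first stop. Next I press it down.

arm_command(motion=[{"offset": [0, 0, 0.003], "spin": 0.01}, {"offset": [0, 0, 0.003], "spin": 0}, {"offset": [0, 0, 0.002], "spin": 0}, {"offset": [0, 0, 0], "spin": 0}, {"offset": [0, 0, 0], "spin": 0}])

```text
time_s: 6.52
ee_pos: [505.0, 96.4, 128.5]
ee_rot: [180.0, -0.1, 21.2]
force: [-1.3, 1.4, 10.8]
gripper_width: 13.4
gripper_force: 45.0
```

```bash
python3 st.py
```

```text
{'time_s': 6.52, 'force': [-1.33, 1.42, 10.79], 'torque': [0.03, 0.61, 0.01], 'ee_pos': [505.04, 96.43, 128.45], 'ee_rot': [179.98, -0.08, 21.23], 'gripper_width': 13.36}
```

arm_command(motion=[{"offset": [0, 0, 0.0015], "spin": 0}, {"offset": [0, 0, 0], "spin": 0}, {"offset": [0, 0, 0], "spin": 0}])

```text
time_s: 6.9
ee_pos: [505.1, 96.4, 127.1]
ee_rot: [180.0, -0.1, 21.2]
force: [-2.7, 0.3, 11.4]
gripper_width: 13.3
gripper_force: 45.0
```

```bash
python3 st.py
```

```text
{'time_s': 6.9, 'force': [-2.72, 0.26, 11.4], 'torque': [0.03, 0.66, -0.0], 'ee_pos': [505.07, 96.39, 127.14], 'ee_rot': [179.98, -0.09, 21.22], 'gripper_width': 13.3}
```

arm_command(motion=[{"offset": [0, 0, 0], "spin": -0.05}, {"offset": [0, 0, 0], "spin": -0.03}, {"offset": [0, 0, 0], "spin": 0}])

```text
time_s: 7.28
ee_pos: [505.3, 96.4, 127.2]
ee_rot: [180.0, -0.1, 25.8]
force: [-2.0, 0.2, 11.0]
gripper_width: 13.6
gripper_force: 45.0
```

```bash
python3 st.py
```

```text
{'time_s': 7.28, 'force': [-2.0, 0.25, 10.96], 'torque': [0.05, 0.6, -0.02], 'ee_pos': [505.27, 96.42, 127.21], 'ee_rot': [179.96, -0.11, 25.81], 'gripper_width': 13.59}
```

arm_command(motion=[{"offset": [0, 0, 0], "spin": -0.16}, {"offset": [0, 0, 0], "spin": -0.18}, {"offset": [0, 0, 0], "spin": -0.18}, {"offset": [0, 0, 0], "spin": -0.18}, {"offset": [0, 0, 0], "spin": 0}])

```text
time_s: 7.9
ee_pos: [506.0, 96.6, 127.4]
ee_rot: [179.8, -0.1, 66.0]
force: [-0.0, 1.7, 10.4]
gripper_width: 13.6
gripper_force: 45.0
```

```bash
python3 st.py
```

```text
{'time_s': 7.9, 'force': [-0.05, 1.7, 10.42], 'torque': [0.07, 0.27, 0.06], 'ee_pos': [506.01, 96.57, 127.44], 'ee_rot': [179.82, -0.12, 65.98], 'gripper_width': 13.57}
```

Now lift gently and watch the force.

arm_command(motion=[{"offset": [0, 0, -0.004], "spin": 0}, {"offset": [0, 0, -0.006], "spin": 0}, {"offset": [0, 0, -0.006], "spin": 0}, {"offset": [0, 0, 0], "spin": 0}])

```text
time_s: 8.4
ee_pos: [504.3, 96.1, 141.1]
ee_rot: [-180.0, 0.0, 65.9]
force: [-0.1, 0.1, -2.2]
gripper_width: 13.6
gripper_force: 45.0
```

```bash
python3 st.py
```

```text
{'time_s': 8.4, 'force': [-0.07, 0.07, -2.2], 'torque': [-0.1, 0.05, 0.03], 'ee_pos': [504.29, 96.13, 141.15], 'ee_rot': [-179.96, 0.05, 65.91], 'gripper_width': 13.62}
```

arm_command(motion=[{"offset": [0, 0, -0.008], "spin": 0}, {"offset": [0, 0, -0.015], "spin": 0}, {"offset": [0, 0, -0.015], "spin": 0}, {"offset": [0, 0, -0.011], "spin": 0}])

```text
time_s: 8.9
ee_pos: [505.2, 96.4, 192.2]
ee_rot: [179.9, -0.1, 65.9]
force: [-0.1, 0.6, -2.9]
gripper_width: 13.5
gripper_force: 45.0
```

```bash
python3 st.py
python3 - <<'E'
from h import *
env.grab_frame("top")
for r in env.pinpoint("top","cleaner_center")[:2]: print(r["score"],at_z("top",r["location"],85).round())
p,d=env.grab_frame("scene"); cv2.imwrite("pics/s2.png",cv2.resize(p[120:270,300:500],None,fx=4,fy=4,interpolation=cv2.INTER_CUBIC))
plan([504.4,96.3,190],65.95,[449.6,-259,190],100,10)
E
```

```text
{'time_s': 8.9, 'force': [-0.11, 0.59, -2.93], 'torque': [-0.13, 0.1, -0.01], 'ee_pos': [505.22, 96.45, 192.16], 'ee_rot': [179.91, -0.06, 65.9], 'gripper_width': 13.48}
0.72 [ 671. -408.   85.]

{"offset": [-0.0347, 0.0095, 0.0], "spin": -0.0594},{"offset": [-0.0352, 0.0074, 0.0], "spin": -0.0594},{"offset": [-0.0356, 0.0053, 0.0], "spin": -0.0594},{"offset": [-0.0358, 0.0032, 0.0], "spin": -0.0594},{"offset": [-0.0359, 0.001, 0.0], "spin": -0.0594},
{"offset": [-0.0359, -0.0011, 0.0], "spin": -0.0594},{"offset": [-0.0358, -0.0032, 0.0], "spin": -0.0594},{"offset": [-0.0356, -0.0053, 0.0], "spin": -0.0594},{"offset": [-0.0352, -0.0074, 0.0], "spin": -0.0594},{"offset": [-0.0347, -0.0095, 0.0], "spin": -0.0594},
```

View pics/s2.png

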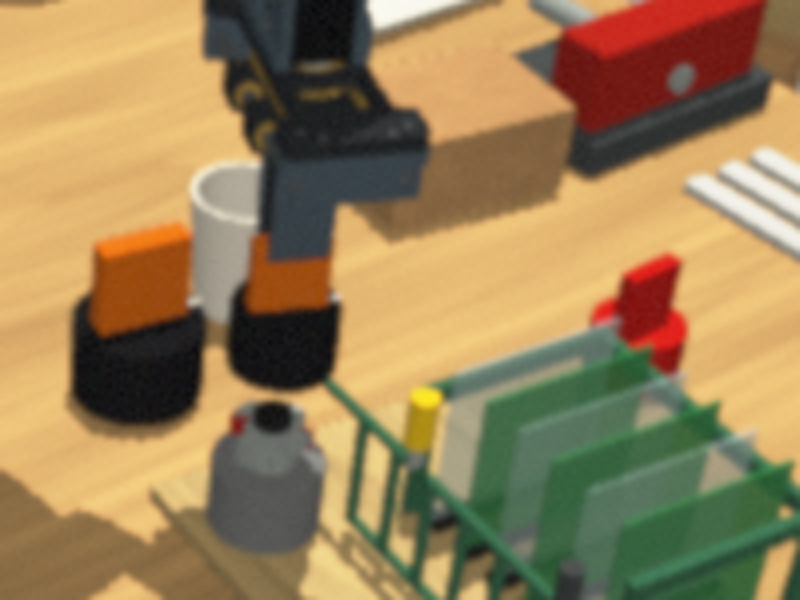

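The cap hangs upright off the neck at crop (285,310). The bottle is well clear of the tray approach, so I carry the cap over.

arm_command(motion=[{"offset": [-0.0347, 0.0095, 0.0], "spin": -0.0594}, {"offset": [-0.0352, 0.0074, 0.0], "spin": -0.0594}, {"offset": [-0.0356, 0.0053, 0.0], "spin": -0.0594}, {"offset": [-0.0358, 0.0032, 0.0], "spin": -0.0594}, {"offset": [-0.0359, 0.001, 0.0], "spin": -0.0594}])

```text
time_s: 9.68
ee_pos: [476.4, -82.3, 190.0]
ee_rot: [-179.9, -0.0, 83.0]
force: [-0.4, -0.5, -1.7]
gripper_width: 13.5
gripper_force: 45.0
```

arm_command(motion=[{"offset": [-0.0359, -0.0011, 0.0], "spin": -0.0594}, {"offset": [-0.0358, -0.0032, 0.0], "spin": -0.0594}, {"offset": [-0.0356, -0.0053, 0.0], "spin": -0.0594}, {"offset": [-0.0352, -0.0074, 0.0], "spin": -0.0594}, {"offset": [-0.0347, -0.0095, 0.0], "spin": -0.0594}])

```text
time_s: 10.3
ee_pos: [449.0, -259.9, 189.9]
ee_rot: [-180.0, -0.1, 100.0]
force: [0.1, 0.0, -2.5]
gripper_width: 13.6
gripper_force: 45.0
```

arm_command(motion=[{"offset": [0, 0, 0.03], "spin": 0}, {"offset": [0, 0, 0.04], "spin": 0}, {"offset": [0, 0, 0.04], "spin": 0}, {"offset": [0, 0, 0], "spin": 0}, {"offset": [0, 0, 0], "spin": 0}])

```text
time_s: 10.92
ee_pos: [450.6, -259.5, 81.6]
ee_rot: [179.9, 0.1, 99.9]
force: [0.5, -0.5, -1.4]
gripper_width: 13.3
gripper_force: 45.0
```

```bash
python3 st.py
python3 - <<'E'
from h import *
p,d=env.grab_frame("scene"); a=cv2.resize(p[200:350,140:300],None,fx=2.5,fy=2.5,interpolation=cv2.INTER_CUBIC)
p,d=env.grab_frame("top"); b=cv2.resize(p[220:370,330:490],None,fx=2.5,fy=2.5,interpolation=cv2.INTER_CUBIC)
cv2.imwrite("pics/s3.png",np.hstack([a,b]))
E
```

```text
{'time_s': 10.92, 'force': [0.46, -0.46, -1.37], 'torque': [-0.06, 0.02, -0.03], 'ee_pos': [450.59, -259.49, 81.6], 'ee_rot': [179.92, 0.07, 99.94], 'gripper_width': 13.31}
```

View pics/s3.png

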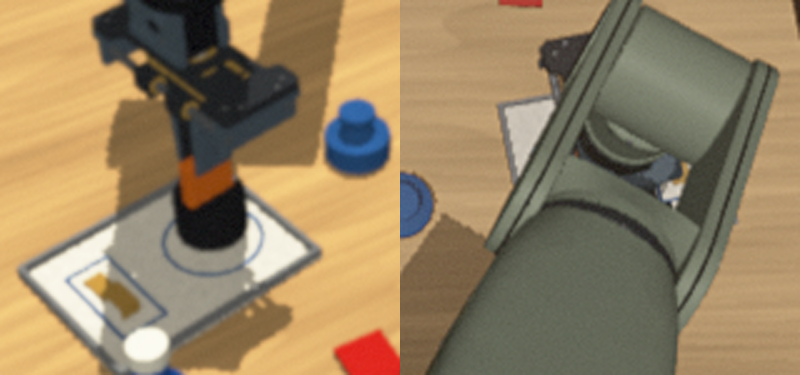

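The cap hangs over the circle at left-half (210,225), about 17 mm above the floor. I lower it gently.

arm_command(motion=[{"offset": [0, 0, 0.006], "spin": 0}, {"offset": [0, 0, 0.005], "spin": 0}, {"offset": [0, 0, 0.003], "spin": 0}, {"offset": [0, 0, 0.001], "spin": 0}, {"offset": [0, 0, 0], "spin": 0}])

```text
time_s: 11.65
ee_pos: [449.7, -259.0, 65.4]
ee_rot: [-180.0, -0.0, 99.9]
force: [-0.2, -0.6, -2.7]
gripper_width: 13.3
gripper_force: 45.0
```

arm_command(motion=[{"offset": [0, 0, 0.001], "spin": 0}, {"offset": [0, 0, 0.0005], "spin": 0}, {"offset": [0, 0, 0], "spin": 0}])

```text
time_s: 12.02
ee_pos: [449.8, -259.0, 64.2]
ee_rot: [180.0, 0.0, 99.9]
force: [0.1, -0.1, -1.5]
gripper_width: 13.6
gripper_force: 45.0
```

arm_command(motion=[{"offset": [0, 0, 0.0007], "spin": 0}, {"offset": [0, 0, 0], "spin": 0}, {"offset": [0, 0, 0], "spin": 0}])

```text
time_s: 12.4
ee_pos: [450.1, -259.0, 64.1]
ee_rot: [179.9, 0.0, 99.9]
force: [0.2, 1.6, 5.5]
gripper_width: 13.5
gripper_force: 45.0
```

arm_command(motion=[{"offset": [0, 0, 0], "spin": 0}, {"offset": [0, 0, 0], "spin": 0}, {"offset": [0, 0, 0], "spin": 0}], jaw=0.05)

```text
time_s: 12.78
ee_pos: [449.6, -259.0, 63.1]
ee_rot: [-180.0, -0.0, 99.9]
force: [-0.5, -0.4, 0.5]
gripper_width: 40.6
gripper_force: 0.0
```

arm_command(motion=[{"offset": [0, 0, -0.01], "spin": 0}, {"offset": [0, 0, -0.03], "spin": 0}, {"offset": [0, 0, -0.04], "spin": 0}, {"offset": [0, 0, -0.046], "spin": 0}])

```text
time_s: 13.28
ee_pos: [449.4, -258.8, 190.8]
ee_rot: [-180.0, -0.0, 99.9]
force: [-0.4, -0.7, 0.3]
gripper_width: 50.3
gripper_force: 0.0
```

```bash
python3 st.py
python3 - <<'E'
from h import *
np.set_printoptions(precision=1,suppress=True)
p,d=env.grab_frame("top"); P=cloud("top",d)
Q=P.reshape(-1,3)
R=Q[(Q[:,0]>555)&(Q[:,0]<680)&(Q[:,1]>135)&(Q[:,1]<260)&(Q[:,2]>20)]; print("glass z",np.percentile(R[:,2],[50,95,100]))
K=Q[(abs(Q[:,0]-592)<16)&(abs(Q[:,1]-126)<16)&(Q[:,2]>142)&(Q[:,2]<162)]; print("knob top",len(K),K.mean(0),cv2.minEnclosingCircle(np.float32(K[:,:2])))
p2,d2=env.grab_frame("scene"); S=cloud("scene",d2).reshape(-1,3)
K=S[(abs(S[:,0]-592)<16)&(abs(S[:,1]-126)<16)&(S[:,2]>147)&(S[:,2]<158)]; print("scene knob top",len(K),K.mean(0) if len(K) else "")
a=cv2.resize(p2[200:350,140:300],None,fx=2.5,fy=2.5); b=cv2.resize(p[200:350,290:450],None,fx=2.5,fy=2.5)
cv2.imwrite("pics/s4.png",np.hstack([a,b]))
# fin top on tray
F=Q[(abs(Q[:,0]-450)<40)&(abs(Q[:,1]+259)<40)&(Q[:,2]>80)&(Q[:,2]<96)]; print("fin placed",len(F),F.mean(0) if len(F) else "")
plan([449.8,-259,190],99.9,[591,126,190],-6.2,11)
E
```

```text
{'time_s': 13.28, 'force': [-0.41, -0.69, 0.27], 'torque': [-0.13, -0.01, -0.04], 'ee_pos': [449.39, -258.84, 190.82], 'ee_rot': [-179.98, -0.02, 99.94], 'gripper_width': 50.29}
glass z [ 88.2 131.1 150.9]
knob top 54 [593.  127.3 149.4] ((593.0711669921875, 127.05177307128906), 9.571056365966797)
scene knob top 35 [595.  123.1 149.2]
fin placed 44 [ 451.2 -261.3   90. ]

{"offset": [0.0323, 0.0187, 0.0], "spin": 0.1683},{"offset": [0.0349, 0.013, 0.0], "spin": 0.1683},{"offset": [0.0366, 0.007, 0.0], "spin": 0.1683},{"offset": [0.0373, 0.0007, 0.0], "spin": 0.1683},{"offset": [0.0369, -0.0055, 0.0], "spin": 0.1683},
{"offset": [0.0354, -0.0116, 0.0], "spin": 0.1683},{"offset": [0.033, -0.0174, 0.0], "spin": 0.1683},{"offset": [0.0296, -0.0227, 0.0], "spin": 0.1683},{"offset": [0.0254, -0.0273, 0.0], "spin": 0.1683},{"offset": [0.0204, -0.0312, 0.0], "spin": 0.1683},
{"offset": [0.0149, -0.0342, 0.0], "spin": 0.1683},
```

View pics/s4.png

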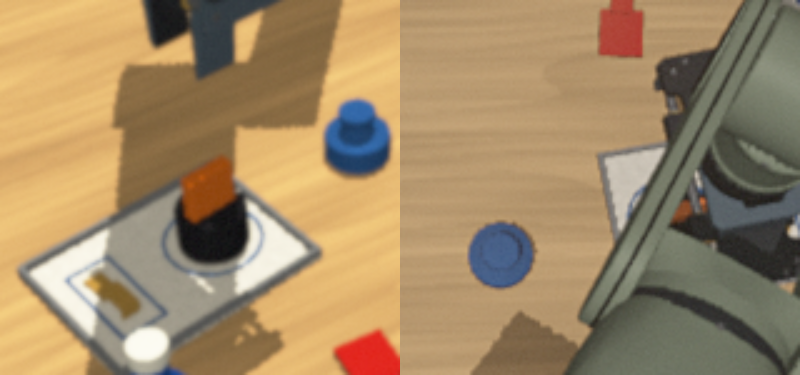

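The cap stands upright inside the blue circle at left-half (212,225). Next I check how close the glass is to the knob.

Run:
```python
from h import *
np.set_printoptions(precision=0,suppress=True,linewidth=150)
for c in("top","scene"):
    Q=cloud(c,np.load(c+"0.npy")).reshape(-1,3)
    print(c)
    for y in range(100,200,8):
        print(y,[int(np.max(np.r_[0,Q[(abs(Q[:,0]-x)<6)&(abs(Q[:,1]-y-4)<4)][:,2]])) for x in range(540,660,12)])
plan([449.8,-259,190],99.9,[592.5,126.3,190],84,9)
```

```text
top
100 [0, 0, 18, 15, 16, 18, 15, 17, 19, 18]
108 [0, 0, 15, 18, 16, 15, 18, 16, 17, 13]
116 [0, 0, 18, 15, 153, 152, 105, 107, 105, 109]
124 [107, 106, 109, 106, 154, 153, 107, 105, 107, 14]
132 [105, 104, 103, 104, 151, 152, 14, 0, 15, 16]
140 [12, 14, 14, 15, 14, 0, 0, 0, 15, 17]
148 [11, 14, 11, 17, 14, 15, 13, 0, 10, 13]
156 [15, 16, 18, 17, 17, 18, 15, 13, 13, 15]
164 [35, 23, 15, 16, 14, 17, 17, 132, 104, 21]
172 [106, 111, 131, 130, 17, 134, 17, 131, 131, 27]
180 [108, 108, 130, 130, 18, 132, 14, 136, 131, 19]
188 [16, 108, 130, 133, 16, 132, 0, 129, 130, 0]
196 [18, 110, 125, 131, 0, 133, 0, 126, 132, 0]
scene
100 [115, 14, 13, 12, 15, 13, 12, 14, 13, 13]
108 [47, 12, 13, 14, 146, 150, 30, 27, 99, 103]
116 [13, 77, 102, 107, 153, 151, 105, 104, 106, 106]
124 [105, 104, 105, 102, 149, 151, 101, 101, 0, 14]
132 [101, 22, 9, 0, 147, 0, 15, 14, 13, 14]
140 [14, 12, 12, 14, 14, 12, 11, 13, 14, 13]
148 [14, 11, 13, 12, 14, 13, 7, 14, 13, 13]
156 [15, 13, 13, 14, 11, 11, 13, 16, 14, 13]
164 [44, 44, 13, 108, 12, 130, 20, 129, 130, 51]
172 [104, 106, 129, 127, 15, 130, 16, 129, 131, 14]
180 [0, 109, 128, 128, 11, 131, 16, 114, 131, 0]
188 [102, 106, 125, 130, 0, 132, 82, 126, 131, 0]
196 [0, 0, 125, 129, 0, 130, 0, 113, 130, 0]

{"offset": [0.0394, 0.023, 0.0], "spin": 0.0308},{"offset": [0.0401, 0.0218, 0.0], "spin": 0.0308},{"offset": [0.0408, 0.0205, 0.0], "spin": 0.0308},{"offset": [0.0414, 0.0192, 0.0], "spin": 0.0308},{"offset": [0.042, 0.018, 0.0], "spin": 0.0308},
{"offset": [0.0425, 0.0166, 0.0], "spin": 0.0308},{"offset": [0.043, 0.0153, 0.0], "spin": 0.0308},{"offset": [0.0435, 0.014, 0.0], "spin": 0.0308},{"offset": [0.0439, 0.0127, 0.0], "spin": 0.0308},
```

The glass starts 40 mm behind the knob, so a 34 mm opening clears it with the fingers across the gate.

arm_command(motion=[{"offset": [0.0323, 0.0187, 0.0], "spin": 0.1683}, {"offset": [0.0349, 0.013, 0.0], "spin": 0.1683}, {"offset": [0.0366, 0.007, 0.0], "spin": 0.1683}, {"offset": [0.0373, 0.0007, 0.0], "spin": 0.1683}, {"offset": [0.0369, -0.0055, 0.0], "spin": 0.1683}], jaw=0.034, newtons=15)

```text
time_s: 14.0
ee_pos: [513.9, -82.8, 189.2]
ee_rot: [-180.0, 0.0, 51.4]
force: [0.6, -0.6, 0.6]
gripper_width: 33.8
gripper_force: 0.0
```

arm_command(motion=[{"offset": [0.0354, -0.0116, 0.0], "spin": 0.1683}, {"offset": [0.033, -0.0174, 0.0], "spin": 0.1683}, {"offset": [0.0296, -0.0227, 0.0], "spin": 0.1683}, {"offset": [0.0254, -0.0273, 0.0], "spin": 0.1683}, {"offset": [0.0204, -0.0312, 0.0], "spin": 0.1683}])

```text
time_s: 14.62
ee_pos: [578.0, 92.2, 189.1]
ee_rot: [180.0, 0.0, 3.2]
force: [0.2, 0.1, -0.8]
gripper_width: 33.9
gripper_force: 0.0
```

arm_command(motion=[{"offset": [0.0149, -0.0342, 0.0], "spin": 0.1683}, {"offset": [0.0015, 0, 0], "spin": 0}, {"offset": [0, 0, 0], "spin": 0}])

```text
time_s: 15.0
ee_pos: [591.8, 125.5, 189.0]
ee_rot: [180.0, 0.1, -6.1]
force: [-0.1, 0.3, 0.8]
gripper_width: 33.9
gripper_force: 0.0
```

arm_command(motion=[{"offset": [0, 0, 0.022], "spin": 0}, {"offset": [0, 0, 0.022], "spin": 0}, {"offset": [0, 0, 0.009], "spin": 0}, {"offset": [0, 0, 0], "spin": 0}])

```text
time_s: 15.5
ee_pos: [591.9, 125.2, 136.1]
ee_rot: [180.0, 0.1, -6.2]
force: [-0.5, -0.0, 0.1]
gripper_width: 33.6
gripper_force: 0.0
```

arm_command(motion=[{"offset": [0, 0, 0], "spin": 0}, {"offset": [0, 0, 0], "spin": 0}, {"offset": [0, 0, 0], "spin": 0}], jaw=0.0, newtons=15)

```text
time_s: 15.88
ee_pos: [592.5, 126.1, 136.9]
ee_rot: [-180.0, -0.1, -6.1]
force: [0.4, 0.1, -0.5]
gripper_width: 7.0
gripper_force: 0.0
```

```bash
python3 st.py
python3 - <<'E'
from h import *
p,d=env.grab_frame("scene"); a=cv2.resize(p[120:270,340:500],None,fx=2.5,fy=2.5,interpolation=cv2.INTER_CUBIC)
p,d=env.grab_frame("top"); b=cv2.resize(p[150:300,160:320],None,fx=2.5,fy=2.5,interpolation=cv2.INTER_CUBIC)
cv2.imwrite("pics/s5.png",np.hstack([a,b]))
E
```

```text
{'time_s': 15.88, 'force': [0.37, 0.06, -0.48], 'torque': [-0.07, 0.11, -0.02], 'ee_pos': [592.47, 126.11, 136.9], 'ee_rot': [-179.98, -0.06, -6.13], 'gripper_width': 7.0}
```

View pics/s5.png

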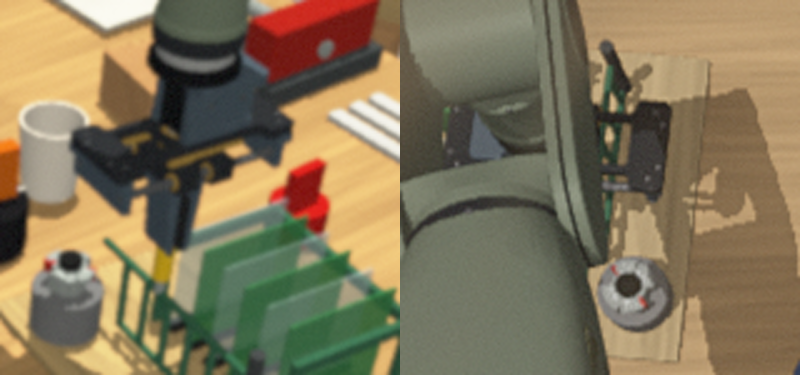

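Run:
```python
from h import *
np.set_printoptions(precision=1,suppress=True)
p,d=env.grab_frame("scene"); P=cloud("scene",d)
def proj(c,X):
    m=env.camera_model(c);q=rot(m["rotation"]).T@(np.array(X)-m["eye"]);return np.array([m["cx"]+m["fx"]*q[0]/q[2],m["cy"]+m["fy"]*q[1]/q[2]])
for X in([592.5,126.1,123],[592.5,126.1,137],[592.5,126.1,150],[592.5,126.1,116]): print(X,proj("scene",X))
hsv=cv2.cvtColor(p,cv2.COLOR_BGR2HSV); m=cv2.inRange(hsv,np.array((20,140,100)),np.array((34,255,255))); m[:200]=0;m[250:]=0;m[:,:385]=0;m[:,425:]=0
v,u=np.nonzero(m); print(len(u),u.min(),u.max(),v.min(),v.max(),np.percentile(P[v,u],[5,50,95],axis=0))
for r in range(196,236,3): print(r,[f"{p[r,k]} {P[r,k].round()}" for k in (405,)])
s=env.state(); print(s["gripper_width"],s["gripper_force"],s["time_s"])
```

```text
[592.5, 126.1, 123] [404.3 227.7]
[592.5, 126.1, 137] [405.1 222.8]
[592.5, 126.1, 150] [405.8 218.1]
[592.5, 126.1, 116] [404.  230.1]
96 401 409 218 232 [[591.  113.5 118.9]
 [599.2 118.2 135.6]
 [603.8 127.1 153.2]]
196 ['[65 60 55] [608.  97. 230.]']
199 ['[59 54 45] [598. 109. 212.]']
202 ['[60 54 45] [596. 112. 201.]']
205 ['[62 57 48] [599. 110. 196.]']
208 ['[60 55 47] [598. 113. 187.]']
211 ['[60 55 46] [601. 111. 181.]']
214 ['[62 56 48] [600. 114. 171.]']
217 ['[56 56 49] [602. 112. 165.]']
220 ['[ 37 121 146] [596. 121. 149.]']
223 ['[ 20 141 174] [599. 119. 144.]']
226 ['[ 24 145 177] [601. 118. 137.]']
229 ['[ 26 145 178] [602. 119. 128.]']
232 ['[ 52 134 159] [600. 122. 117.]']
235 ['[ 93 103  94] [601. 123. 109.]']
0.3437377691222418 0.0 16.025
```

Run:
```python
from h import *
np.set_printoptions(precision=0,suppress=True)
p,d=env.grab_frame("scene"); P=cloud("scene",d); hsv=cv2.cvtColor(p,cv2.COLOR_BGR2HSV)
for r in range(204,240,2):
    print(r,[f"{u}:{hsv[r,u,0]},{hsv[r,u,2]},{P[r,u].astype(int).tolist()}" for u in range(397,418,4)])
```

```text
204 ['397:19,231,[392, 297, 0]', '401:103,62,[583, 113, 188]', '405:103,63,[599, 109, 199]', '409:99,69,[610, 109, 205]', '413:107,40,[606, 126, 196]', '417:16,158,[613, 131, 199]']
206 ['397:19,236,[400, 290, 0]', '401:102,64,[583, 114, 182]', '405:103,62,[599, 110, 193]', '409:103,70,[607, 113, 197]', '413:105,40,[608, 124, 193]', '417:17,194,[426, 340, -3]']
208 ['397:19,235,[405, 286, -1]', '401:104,64,[583, 115, 176]', '405:101,63,[598, 112, 187]', '409:103,71,[609, 112, 193]', '413:103,46,[608, 126, 187]', '417:17,212,[436, 330, 0]']
210 ['397:18,233,[411, 281, -2]', '401:99,61,[586, 113, 173]', '405:99,62,[600, 111, 183]', '409:99,70,[608, 114, 187]', '413:102,54,[610, 124, 184]', '417:18,218,[444, 323, 0]']
212 ['397:19,238,[421, 271, 1]', '401:101,61,[585, 115, 166]', '405:101,61,[599, 113, 176]', '409:101,72,[610, 113, 183]', '413:98,53,[610, 126, 177]', '417:30,175,[570, 184, 129]']
214 ['397:20,241,[425, 268, -2]', '401:18,93,[584, 117, 160]', '405:101,63,[599, 113, 171]', '409:104,69,[609, 115, 176]', '413:101,62,[611, 125, 173]', '417:73,131,[570, 184, 123]']
216 ['397:
[... 1455 characters left out ...]
32,[573, 124, 98]', '401:32,95,[502, 212, 12]', '405:23,159,[604, 117, 122]', '409:20,225,[511, 232, 9]', '413:23,172,[571, 180, 72]', '417:24,169,[573, 191, 68]']
234 ['397:23,156,[575, 123, 94]', '401:66,88,[589, 121, 104]', '405:40,109,[599, 124, 110]', '409:20,219,[517, 227, 8]', '413:24,175,[571, 181, 65]', '417:24,170,[573, 192, 62]']
236 ['397:24,138,[578, 120, 92]', '401:30,113,[594, 117, 103]', '405:68,90,[598, 125, 103]', '409:20,210,[523, 221, 9]', '413:23,174,[569, 184, 57]', '417:26,164,[571, 196, 52]']
238 ['397:30,114,[577, 123, 83]', '401:22,142,[544, 171, 39]', '405:71,76,[605, 119, 104]', '409:21,181,[569, 171, 56]', '413:24,174,[573, 181, 55]', '417:27,157,[571, 198, 46]']
```

Run:
```python
import cv2
p=cv2.imread("pics/s5.png"); cv2.imwrite("pics/s6.png",cv2.resize(p[130:330,90:290],(600,600),interpolation=cv2.INTER_CUBIC))
```

```text
(no output)
```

View pics/s6.png

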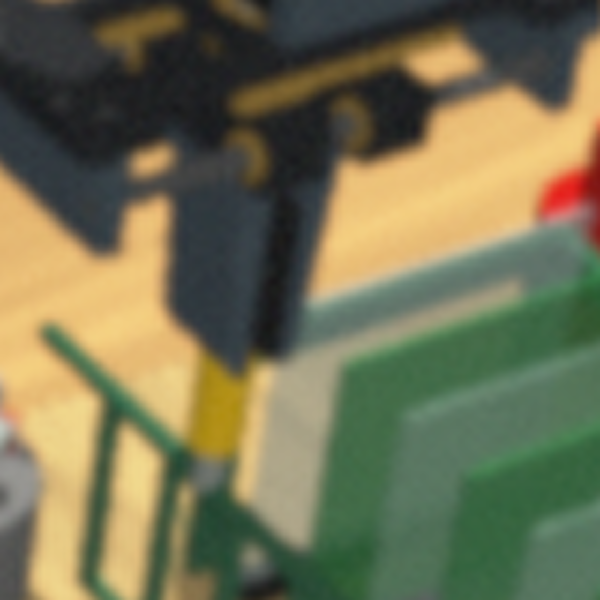

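The picture shows the fingertips ending just above the knob, at z≈157 by depth. So the tips really sit about 20 mm above the reported TCP, not 14 mm below. I open the jaws and go 29 mm lower, putting the tips at about 128, clear of the bar.

arm_command(motion=[{"offset": [0, 0, 0], "spin": 0}, {"offset": [0, 0, 0], "spin": 0}, {"offset": [0, 0, 0], "spin": 0}, {"offset": [0, 0, 0], "spin": 0}], jaw=0.034)

```text
time_s: 16.58
ee_pos: [592.2, 126.0, 136.3]
ee_rot: [-180.0, 0.0, -6.1]
force: [-0.4, -0.0, 0.4]
gripper_width: 33.5
gripper_force: 0.0
```

arm_command(motion=[{"offset": [0, 0, 0.006], "spin": 0}, {"offset": [0, 0, 0.006], "spin": 0}, {"offset": [0, 0, 0], "spin": 0}])

```text
time_s: 16.95
ee_pos: [591.6, 125.9, 123.4]
ee_rot: [180.0, 0.1, -6.1]
force: [0.3, 0.5, -0.1]
gripper_width: 34.3
gripper_force: 0.0
```

arm_command(motion=[{"offset": [0, 0, 0.006], "spin": 0}, {"offset": [0, 0, 0.006], "spin": 0}, {"offset": [0, 0, 0.004], "spin": 0}, {"offset": [0, 0, 0], "spin": 0}])

```text
time_s: 17.45
ee_pos: [591.9, 126.0, 107.9]
ee_rot: [180.0, 0.0, -6.1]
force: [-0.3, -0.1, 0.2]
gripper_width: 34.1
gripper_force: 0.0
```

arm_command(motion=[{"offset": [0, 0, 0], "spin": 0}, {"offset": [0, 0, 0], "spin": 0}, {"offset": [0, 0, 0], "spin": 0}, {"offset": [0, 0, 0], "spin": 0}], jaw=0.0, newtons=15)

```text
time_s: 17.95
ee_pos: [592.4, 126.1, 108.6]
ee_rot: [-180.0, -0.0, -6.1]
force: [-0.3, 0.3, 0.8]
gripper_width: 17.2
gripper_force: 15.0
```

```bash
python3 st.py
```

```text
{'time_s': 17.95, 'force': [-0.35, 0.35, 0.83], 'torque': [0.06, 0.17, 0.05], 'ee_pos': [592.41, 126.09, 108.59], 'ee_rot': [-179.98, -0.03, -6.14], 'gripper_width': 17.23}
```

The knob is gripped. I swing it on the 135 mm arc, first two steps only.

arm_command(motion=[{"offset": [0.0003, 0.009, 0], "spin": -0.0667}, {"offset": [0.0012, 0.0178, 0], "spin": -0.132}, {"offset": [0, 0, 0], "spin": 0}])

```text
time_s: 18.32
ee_pos: [592.4, 98.5, 108.6]
ee_rot: [-180.0, -0.0, 5.1]
force: [0.4, 0.5, 1.2]
gripper_width: 17.5
gripper_force: 15.0
```

```bash
python3 st.py
```

```text
{'time_s': 18.32, 'force': [0.43, 0.5, 1.2], 'torque': [-0.01, 0.02, 0.06], 'ee_pos': [592.41, 98.54, 108.59], 'ee_rot': [-180.0, -0.05, 5.09], 'gripper_width': 17.47}
```

arm_command(motion=[{"offset": [0.0013, 0.0188, 0], "spin": -0.14}, {"offset": [0.0013, 0.0188, 0], "spin": -0.14}, {"offset": [0.0013, 0.0188, 0], "spin": -0.14}, {"offset": [0.0013, 0.0188, 0], "spin": -0.14}])

```text
time_s: 18.82
ee_pos: [619.4, 30.2, 108.6]
ee_rot: [-180.0, -0.1, 37.4]
force: [1.2, 2.2, 0.4]
gripper_width: 17.5
gripper_force: 15.0
```

arm_command(motion=[{"offset": [0.0013, 0.0188, 0], "spin": -0.14}, {"offset": [0.0013, 0.0188, 0], "spin": -0.14}, {"offset": [0.0013, 0.0188, 0], "spin": -0.14}, {"offset": [0.0013, 0.0188, 0], "spin": -0.14}, {"offset": [0, 0, 0], "spin": 0}])

```text
time_s: 19.45
ee_pos: [679.8, -14.5, 108.6]
ee_rot: [179.9, -0.0, 69.2]
force: [0.7, -0.5, 2.6]
gripper_width: 17.6
gripper_force: 15.0
```

```bash
python3 st.py
```

```text
{'time_s': 19.45, 'force': [0.7, -0.52, 2.63], 'torque': [-0.11, 0.03, 0.01], 'ee_pos': [679.84, -14.54, 108.59], 'ee_rot': [179.93, -0.04, 69.2], 'gripper_width': 17.56}
```

arm_command(motion=[{"offset": [0, 0, 0], "spin": 0}, {"offset": [0, 0, 0], "spin": 0}, {"offset": [0, 0, 0], "spin": 0}], jaw=0.04)

```text
time_s: 19.82
ee_pos: [678.1, -14.3, 108.2]
ee_rot: [-179.9, 0.0, 69.4]
force: [-0.1, 0.4, 0.5]
gripper_width: 39.6
gripper_force: 0.0
```

arm_command(motion=[{"offset": [0, 0, -0.015], "spin": 0}, {"offset": [0, 0, -0.03], "spin": 0}, {"offset": [0, 0, -0.04], "spin": 0}, {"offset": [0, 0, -0.04], "spin": 0}, {"offset": [0, 0, -0.02], "spin": 0}])

```text
time_s: 20.45
ee_pos: [679.6, -14.7, 257.7]
ee_rot: [179.7, -0.1, 69.4]
force: [1.4, 0.8, -0.4]
gripper_width: 39.7
gripper_force: 0.0
```

arm_command(motion=[{"offset": [0.02, -0.05, 0], "spin": 0}, {"offset": [0.02, -0.05, 0], "spin": 0}, {"offset": [0.0, -0.05, 0], "spin": 0}, {"offset": [0, -0.05, 0], "spin": 0}, {"offset": [0, -0.05, 0], "spin": 0}])

```text
time_s: 21.08
ee_pos: [457.3, 111.2, 254.5]
ee_rot: [179.9, -0.1, 69.4]
force: [-1.0, 0.1, 0.4]
gripper_width: 40.0
gripper_force: 0.0
```

```bash
python3 st.py
python3 - <<'E'
from h import *
np.set_printoptions(precision=1,suppress=True)
for c in("scene","top"):
    p,d=env.grab_frame(c); P=cloud(c,d); hsv=cv2.cvtColor(p,cv2.COLOR_BGR2HSV)
    Q=P.reshape(-1,3); H=hsv.reshape(-1,3)
    y=(H[:,0]>19)&(H[:,0]<35)&(H[:,1]>140)&(Q[:,2]>110)&(Q[:,2]<160)&(abs(Q[:,0]-680)<90)&(abs(Q[:,1]-20)<120)
    print(c,"knob",y.sum(),np.median(Q[y],0) if y.any() else "")
    F=Q[(abs(Q[:,0]-450)<45)&(abs(Q[:,1]+259)<45)&(Q[:,2]>78)&(Q[:,2]<100)]; print(" fin",len(F),F.mean(0) if len(F) else "")
    for n in("clip_center","weight_center","cup_center","glazing_center","mallet_center","cleaner_center"):
        r=env.pinpoint(c,n); print(n,np.array(r[0]["location"]) if r else None,end=" ")
    print()
E
```

```text
{'time_s': 21.08, 'force': [-1.04, 0.14, 0.36], 'torque': [-0.11, 0.05, 0.01], 'ee_pos': [457.26, 111.24, 254.55], 'ee_rot': [179.92, -0.08, 69.39], 'gripper_width': 39.95}
scene knob 138 [684.1 -19.9 139.9]
 fin 168 [ 454.  -262.9   86.3]
clip_center [183.7 320.8] weight_center [302.4 362.3] cup_center [356.6 180.2] glazing_center [302.4 364.9] mallet_center [107.3 377.9] cleaner_center [202.3 367. ] 
top knob 53 [675.2 -13.8 148.2]
 fin 126 [ 450.8 -257.4   89. ]
clip_center [440.4 275.1] weight_center [331.5 302.8] cup_center None glazing_center [379.4 193.3] mallet_center [516.2 244.5] cleaner_center [458.8 191.3]
```

arm_command(motion=[{"offset": [0, 0, 0], "spin": 0}, {"offset": [0, 0, 0], "spin": 0}])

```text
time_s: 22.02
ee_pos: [458.7, 110.6, 253.3]
ee_rot: [-180.0, -0.0, 69.4]
force: [0.2, 0.0, 0.1]
gripper_width: 39.8
gripper_force: 0.0
```

```bash
python3 -c "
from h import *
print(env.job_done())"
```

```text
the job is handed in; nothing more can be done
None
```

I unlocked the cap, set it upright inside the blue circle, swung the gate about 75° open and let go, saw no sign that any bystander had moved, and handed the job in at about 22 s; no verdict came back.

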